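# Park and close the sharps tub

### The job

Push the yellow sharps tub along the rubber mat into its aluminium parking corner, so that it sits square and flush against both the back stop and the left stop, and press its orange lid shut. Push and press only: do not pick up or tip the tub, and leave the blue dropper bottle, the steel ampoule snapper and the swing arm with its tablet tray as they are. Finish with the hand clear of everything.

Things in the scene. Friction and masses are not known exactly. Their poses are not given: they have to be found in the camera images.
- tub: Yellow plastic sharps tub, open box 100 mm (x) by 90 mm (y), walls 4 mm thick, 56 mm tall (60 mm with lid shut); about 0.25 kg, slides on the mat (top of mat at z = 3 mm). Origin: centre of its underside. Its x points from the front face (white label, red dot) to the back face, where the lid is hinged; y to its left. Starts turned up to 0.35 rad from the world axes.
- lid (a joint): Hinge of the tub's orange lid (plate 97 x 90 x 4 mm), rad: 0 shut, positive open (front edge raised); starts 0.20 to 0.35. Hinge line along the tub's y, 47 mm behind the tub's centre, 56 mm above its underside. Stiff: stays where left, shuts under about 2 N pressed down in its front half. Shut, its top is 60 mm above the tub's underside.
- lid_edge (a point): Middle of the top of the lid's front edge, 97 mm from the hinge line.
- corner: Fixed L-shaped parking corner of aluminium angle, turned up to 0.17 rad. Origin: inner corner of the two stop faces, at mat height. x points away from the robot, y left. Back stop: face x = 0, from y = 0 to -260 mm. Left stop: face y = 0, from x = 0 to -100 mm. Both 40 mm tall, 4 mm thick. A tub parked home has its centre at x = -50, y = -45 mm here, axes parallel to these.
- bottle: Cobalt blue glass dropper bottle with a black cap, standing, 34 mm diameter, 94 mm tall, 80 g. Origin: centre of its underside. Leave alone.
- snapper: Steel ampoule snapper lying on the mat, 67 x 22 x 16 mm, long axis along its x. Origin: under the middle of its body, on the mat. Leave alone.
- swingarm (a joint): Swing of the aluminium swing arm about its upright post, rad; 0 points to +y, positive turns anticlockwise seen from above. Moves if knocked. Leave alone.
- tray (a point): Centre of the underside of the clear tablet tray on the swing arm: 120 x 110 mm, 18 mm tall, 0.176 m above the work surface. The aluminium post stands 180 mm from here towards -y (at swing 0); the arm is 22 mm wide. The drawer's rim around the mat is 30 mm tall.

How it is judged (in metres and radians):
At the end, for the whole second after the job is handed in: The tub stands flat and at rest in the corner: its back face within 5 mm of the back stop, its left face within 5 mm of the left stop, square to the corner within 0.06 rad, and its lid is shut to within 0.06 rad. The hand touches nothing (x of tub in the frame of corner between -0.055 and -0.045 m and y of tub in the frame of corner between -0.05 and -0.04 m and angle between the x axis of tub and the x axis of corner, either way round below 0.06 rad and angle between tub's own z axis and vertical below 0.05 rad and height (world z) of tub below 0.008 m and linear speed of tub below 0.01 m/s and value of joint lid below 0.06 rad).
It fails at once if the tub is lifted (10 mm) or tipped (0.25 rad) (height (world z) of tub above 0.013 m or angle between tub's own z axis and vertical above 0.25 rad).
It fails at once if the dropper bottle is shifted by more than 15 mm or tipped (distance of bottle from where it was at the start of the episode above 0.015 m or angle between bottle's own z axis and vertical above 0.3 rad).
It fails at once if the ampoule snapper is shifted by more than 15 mm (distance of snapper from where it was at the start of the episode above 0.015 m).
It fails at once if the tablet tray is swung by more than 20 mm (distance of tray from where it was at the start of the episode above 0.02 m).
It also fails if it takes over 64 s, if anything falls off the work surface, if the arm or the gripper's body presses on something with over 40 N, if the wrist force passes 120 N, or if a joint passes its speed limit or range.

### The arm

A 6-joint arm with a two-finger parallel gripper is mounted at the origin on the work surface. World frame = base frame: x ahead of the robot, y to its left, z up, the work surface at z = 0. Lengths are in mm, angles in rad, forces in N, time in s.
With the tool pointing down it reaches from about 400 to 925 mm from the base axis. Payload 12.5 kg.
Tool frame: the origin (TCP) lies where the fingers leave the gripper's body, on its centre line; the fingertips stand 78 mm ahead of it and the grasp point (between the pads) lies 59 mm ahead of it (env.tip_extent is the distance from the TCP to the fingertips, in mm); z points along the fingers, y is the direction in which the jaws open and shut (so a half turn about z gives the same grasp; the last joint's range is limited). The gripper opens to 95 mm and grips with 3 to 60 N. Pads are 20 mm wide; open, the fingers measure 119 mm over their backs; the gripper's body (75 mm by 180 mm) begins 59 mm behind the grasp point.
Start: joints at [-1.435, 0.491, 1.559, -0, 1.092, -0.106], TCP at [149.678, -606.823, 292.261] pointing down, gripper open.
Joint ranges: [-3.1, 3.1], [-0.84, 2.19], [0.05, 2.79], [-1.13, 4.28], [0.06, 2.93], [-2.69, 2.69]. Speed limits (rad/s): [2.22, 2.22, 2.79, 3.14, 3.14, 3.14].

### API

Orientations are given as [roll, pitch, yaw] about the fixed x, y, z axes, in that order (R = Rz(yaw) Ry(pitch) Rx(roll)).
In Python, from cell import env gives the robot as it stands. The module is installed in compiled form; this text tells all that it offers.
- The arm moves only by the tool play_rows, never from a script. Its argument "targets" is a list of rows, each an object with "linear": the shift along the tool's x, y, z in mm, a list of three; "turn": the turn about the tool's z in rad. A call has 1 to 20 rows; each row is the pose to reach, as a shift and turn from the pose commanded when the call began, along the tool's axes at that moment; what a row does not reach only later rows make up. A row lasts 1/8 s, in which the tool goes at most 62.5 mm and 10.7 degrees, less where a joint would pass 70% of its speed; a pose out of reach is approached as far as the arm can. A call with a gripper value outside its range is refused whole. "hand" is the finger opening in mm, from 0 to 95.1, set as the call begins (left out, the last holds). The fingers move at their own pace and stop on an object; the grip force is fixed at half the most. Time passes only in rows, so rows that repeat a pose let the fingers close. It gives the time, the measured TCP pose, the force and the opening at its end, in the units of the state.
- env.state(): the state, without advancing time (a new reading comes with each control period).
- env.read_camera(name): name is "scene" or "side" or "wrist"; returns (picture, depth): 400x640x3 uint8, red, green, blue; 400x640 float32, mm along the optical axis (not along the pixel's ray), 0 where there is no reading.
- env.camera_params(name): a dict with "fx", "fy", "cx", "cy" (pixels), "k1" (the pictures are not rectified: a ray, as slopes to the right and down, at radius r is drawn at 1 + k1 r^2 times it, then the intrinsics apply), "R" (3x3) and "t" (3): a world point X has camera coordinates R X + t. Camera axes: x right, y down, z forward; pixel columns grow to the right and rows downward; lengths in mm; the calibration is good to about 2 mm. A picture is of the moment at which its call begins: read the wrist's pose just before it. camera_params takes no time and is no camera call; for the wrist camera it gives the pose at the moment of the call.
- env.job_done(): hands the job in, once; it reports no verdict.
The state is a dict: "t": time; "joints": joint angles; "qvel": joint speeds; "tau": joint torques, N m; "eef_pos": TCP position; "tcp_rot": TCP orientation; "ft_force": force on the tool from outside, world axes, zero at the start; "moment": the same for the moment, N m; "opening": opening from 0.0 (shut) to 1.0 (fully open).
Only numpy, scipy, OpenCV 4.12 (cv2) and the standard library are available. Lean on these libraries where they do the work, as an engineer would, in place of code of your own. Each camera call takes 0.05 s, during which the arm holds its last target.

## Working session

There is one attempt and no reset: what is moved stays moved. The work goes in short steps, Python scripts to look and compute and a tool call to move; the robot and the scene stay as the last step left them, time stands still between calls to the robot, and variables do not carry over. Pictures are saved under pics/ and viewed, and the job is handed in when it is done.

Besides the shell and the picture viewer there is one more tool, called after "Emit:" as a command line: name --argument value ..., lists and objects as JSON in quotes. play_rows: Moves the arm, as the interface text tells. Its arguments: {"type":"object","properties":{"targets":{"type":"array","items":{"type":"object","properties":{"linear":{"type":"array","items":{"type":"number"}},"turn":{"type":"number"}}}},"hand":{"type":"number"}},"required":["targets"]}

```bash
mkdir -p pics; cat > h.py <<'E'
import numpy as np, cv2, pickle
from cell import env
def snap(names,tag):
    for n in names:
        p=env.camera_params(n); im,d=env.read_camera(n)
        cv2.imwrite(f'pics/{tag}_{n}.png',im[:,:,::-1]); pickle.dump((p,im,d),open(f'{tag}_{n}.pkl','wb'))
def cloud(tag,n):
    p,im,d=pickle.load(open(f'{tag}_{n}.pkl','rb'))
    K=np.array([[p['fx'],0,p['cx']],[0,p['fy'],p['cy']],[0,0,1]],float)
    v,u=np.mgrid[:400,:640]
    pts=np.stack([u,v],-1).reshape(-1,1,2).astype(np.float64)
    s=cv2.undistortPoints(pts,K,np.array([p['k1'],0,0,0,0.])).reshape(400,640,2)
    C=np.dstack([s*d[...,None],d])
    W=(C-np.array(p['t']))@np.array(p['R'])
    W[d<=0]=np.nan
    return W,im
E
python3 - <<'E'
from h import *
snap(['scene','side','wrist'],'a')
print(env.state())
for n in ['scene','side','wrist']:
    p=env.camera_params(n);print(n,-np.array(p['R']).T@np.array(p['t']),p['fx'],p['k1'])
E
```

```text
{'t': 0.15, 'joints': array([-1.43461282e+00,  4.91404368e-01,  1.55933828e+00, -2.09438032e-05,
        1.09169983e+00, -1.05602227e-01]), 'qvel': array([ 0.00285021, -0.00115382, -0.00099852,  0.00178489, -0.00188587,
       -0.00074842]), 'tau': array([ 1.55078415e-03, -6.12895775e+01, -2.58278561e+01,  6.92725880e-02,
        4.73542220e-02, -8.55027793e-05]), 'eef_pos': array([ 149.64795142, -606.68997357,  291.79642408]), 'tcp_rot': array([-3.14074560e+00, -7.11030998e-05,  2.41795366e-01]), 'ft_force': array([-0.82319311, -0.01770821, -0.31618797]), 'moment': array([ 0.01294876, -0.02751983,  0.03575102]), 'opening': 1.0018597821685031}
scene [1313.76266996   75.14389638  767.49681049] 382.1722773055952 -0.021480289539461496
side [241.22016682 593.95523973 607.67045232] 406.773381644414 -0.056032368468067265
wrist [ 220.04655391 -588.2960521   384.16991318] 301.62613320996155 -0.022949755206959167
```

View pics/a_scene.png

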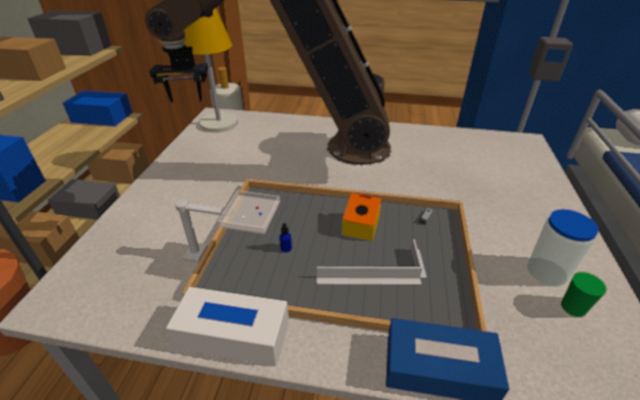

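View pics/a_side.png

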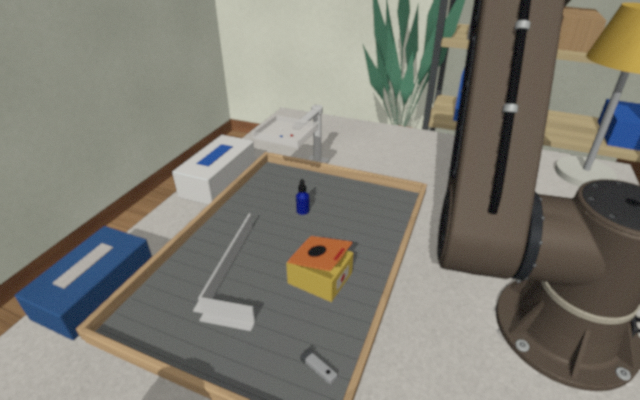

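View pics/a_wrist.png

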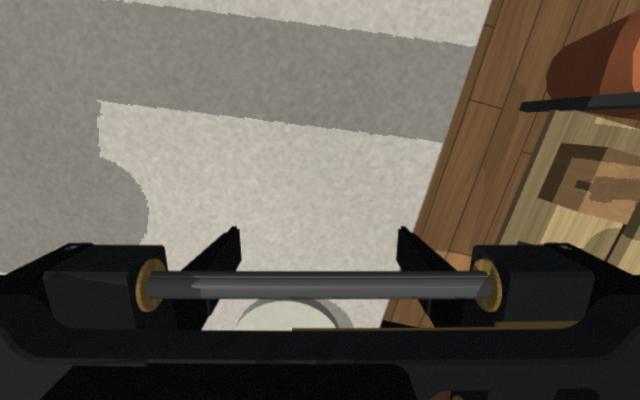

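The scene view shows the tub at about (361,215) and the corner's inner edge near (420,270). The bottle is at (286,240), the snapper at (426,215), and the tray at (250,210), off to −y. Next I'll measure these.

```bash
python3 - <<'E'
from h import *
for n in ['scene','side']:
    W,im=cloud('a',n); hsv=cv2.cvtColor(im,cv2.COLOR_RGB2HSV); H,S,V=[hsv[...,i].astype(int) for i in range(3)]
    x,y,z=W[...,0],W[...,1],W[...,2]
    reg=(x>250)&(x<950)&(abs(y)<420)
    print(n)
    m=reg&(S>150)&(H<14)&(V>120)&(z>50)&(z<110); q=W[m]; print('orange',len(q),q.min(0),q.max(0),np.median(q,0))
    A=np.c_[q[:,:2],np.ones(len(q))]; c=np.linalg.lstsq(A,q[:,2],rcond=None)[0]; print(' plane',c,'tilt',np.hypot(c[0],c[1]),'dir',np.arctan2(-c[1],-c[0]))
    print(' rect',cv2.minAreaRect(q[:,:2].astype(np.float32)))
    m=reg&(S>150)&(H>=18)&(H<34)&(V>80)&(z>3)&(z<75); q=W[m]; print('yellow',len(q),q.min(0),q.max(0)); print(' rect',cv2.minAreaRect(q[:,:2].astype(np.float32)))
    m=reg&(H>105)&(H<130)&(S>150)&(z>8)&(z<110)&(x<720); q=W[m]; print('blue',len(q),q.min(0) if len(q) else 0,q.max(0) if len(q) else 0)
    # light grey corner
    m=reg&(S<60)&(z>10)&(z<46)&(x>450)&(x<760)
    k,l,st,ce=cv2.connectedComponentsWithStats(m.astype(np.uint8))
    for i in range(1,k):
        if st[i,4]>25:
            q=W[l==i]; print('grey',st[i],q.min(0).round(),q.max(0).round(),cv2.minAreaRect(q[:,:2].astype(np.float32)))
E
python3 - <<'E'
import cv2
a=cv2.imread('pics/a_scene.png')[170:320,180:490]; cv2.imwrite('pics/a_sc2.png',cv2.resize(a,None,fx=2.5,fy=2.5,interpolation=2))
a=cv2.imread('pics/a_side.png')[170:400,130:440]; cv2.imwrite('pics/a_si2.png',cv2.resize(a,None,fx=2.5,fy=2.5,interpolation=2))
E
```

```text
scene
orange 751 [411.80484614  -1.40086169  59.5329526 ] [518.25434979  97.12064709  89.76786742] [463.88326741  46.49954445  74.91616553]
 plane [-2.55700459e-01  3.85725933e-02  1.91524037e+02] tilt 0.2585934452200767 dir -0.14972182409534562
 rect ((464.4046936035156, 47.08869934082031), (89.78703308105469, 99.5591049194336), 82.29895782470703)
yellow 515 [382.46583855  -2.16497462   3.1026682 ] [520.4708549  100.20558429  63.01189114]
 rect ((446.7925720214844, 51.47379684448242), (88.6920394897461, 141.6389617919922), 81.46002197265625)
blue 179 [ 584.61877799 -158.66262245    8.26747219] [ 608.0201118  -131.66026807   69.00026844]
grey [ 316  239  106   39 1164] [532. -45.  10.] [680. 216.  46.] ((647.0841064453125, 100.88943481445312), (99.3792724609375, 282.0205078125), 31.37129783630371)
grey [183 241  24  19 219] [ 622. -410.   10.] [ 680. -364.   46.] ((650.6431884765625, -387.4089660644531), (58.136940002441406, 45.38140106201172), 0.8079974055290222)
side
orange 1139 [411.43514081   0.77480958  60.49628218] [513.18349863  98.94404031  90.27614535] [455.12273976  55.5513
[... 164 characters left out ...]
628906), (91.9719467163086, 95.73237609863281), 82.36708068847656)
yellow 407 [407.85187392   7.14606655   3.6666947 ] [513.41720818 100.26932884  66.44690132]
 rect ((460.8099365234375, 50.24176025390625), (89.44325256347656, 97.81761169433594), 82.93340301513672)
blue 244 [ 571.28623365 -153.1857809     9.31513302] [ 598.66334425 -129.1464713    70.63339172]
grey [308 151  21  12 139] [ 618. -411.   10.] [ 678. -349.   46.] ((647.2239379882812, -379.26776123046875), (59.9911994934082, 61.418182373046875), 2.3458521366119385)
grey [ 198  214   56  107 1612] [532. -45.  10.] [678. 217.  46.] ((605.9889526367188, 78.19354248046875), (104.10556030273438, 266.2070617675781), 10.089027404785156)
```

View pics/a_sc2.png

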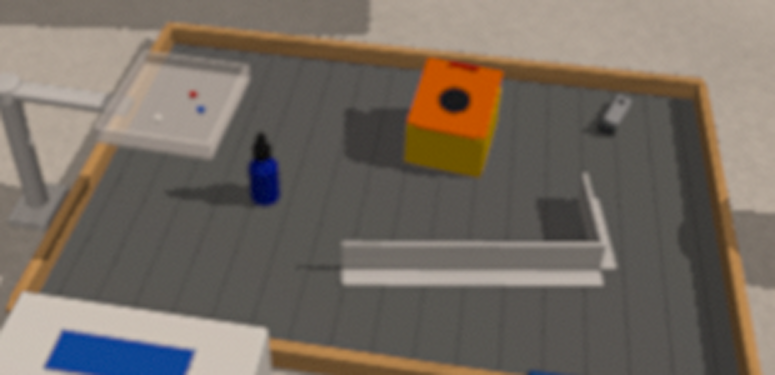

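View pics/a_si2.png

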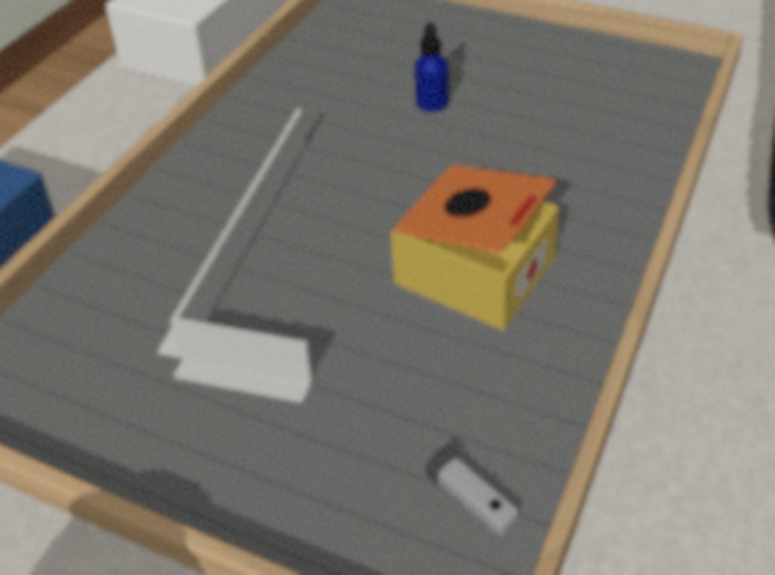

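```bash
python3 - <<'E'
from h import *
for n in ['scene','side']:
    W,im=cloud('a',n); hsv=cv2.cvtColor(im,cv2.COLOR_RGB2HSV); H,S,V=[hsv[...,i].astype(int) for i in range(3)]
    x,y,z=W[...,0],W[...,1],W[...,2]
    reg=(x>250)&(x<950)&(abs(y)<420)
    m=reg&(S<60)&(z>10)&(z<46)&(x>500)&(x<760)&(y>-80)
    k,l,st,ce=cv2.connectedComponentsWithStats(m.astype(np.uint8))
    i=1+np.argmax(st[1:,4]); q=W[l==i]
    print(n)
    t=q[(q[:,2]>36)]
    print(np.percentile(t[:,2],[5,50,95]))
    b=t[(t[:,1]<170)&(t[:,0]>600)]; c=np.polyfit(b[:,1],b[:,0],1); r=b[:,0]-np.polyval(c,b[:,1]);print('back top: x=',c,r.std(),b[:,1].min())
    s=t[(t[:,0]<620)]; c=np.polyfit(s[:,0],s[:,1],1);r=s[:,1]-np.polyval(c,s[:,0]); print('left top: y=',c,r.std(),s[:,0].min())
    # faces: points z 15..33
    f=q[(q[:,2]<34)&(q[:,2]>12)]
    b=f[(f[:,1]<170)&(f[:,0]>600)]
    if len(b)>20: print('backface', np.polyfit(b[:,1],b[:,0],1),len(b))
    s=f[(f[:,0]<620)]
    if len(s)>20: print('leftface', np.polyfit(s[:,0],s[:,1],1),len(s),s.std(0))
    # rim
    for name,mm in (('near',reg&(z>22)&(z<36)&(x<420)&(x>300)&(abs(y)<230)&(H<25)&(S>60)),):
        q=W[mm]; print(name,len(q)); 
        for lo in range(-200,230,80):
            g=q[(q[:,1]>lo)&(q[:,1]<lo+80)]
            if len(g): print(lo,np.percentile(g[:,0],[3,50,97]))
    m=reg&(S<70)&(z>7)&(z<30)&(x>360)&(x<520)&(y>130)&(y<300); q=W[m]; print('snapper',len(q),q.min(0),q.max(0),cv2.minAreaRect(q[:,:2].astype(np.float32)))
    m=reg&(z>160)&(z<230)&(y<-130)&(x>350); q=W[m]; print('tray',len(q),q.min(0),q.max(0),cv2.minAreaRect(q[:,:2].astype(np.float32)))
    m=(z>3)&(z<60)&(S>150)&(H>=18)&(H<34)&(V>80)&reg
    # yellow vertical faces fit
    q=W[m&(z>10)&(z<45)]
    k=q[q[:,0]>495]; 
    if len(k)>20: print('tub back',np.polyfit(k[:,1],k[:,0],1),len(k))
    k=q[(q[:,1]>80)]; 
    if len(k)>20: print('tub left',np.polyfit(k[:,0],k[:,1],1),len(k))
E
```

```text
scene
[36.7832683  41.23473863 44.35812608]
back top: x= [-1.71873787e-01  6.70925819e+02] 1.465606641275631 -45.02866334629577
left top: y= [  0.16737308 106.7865979 ] 1.445439370579816 533.6036773410933
backface [-1.69255593e-01  6.71191647e+02] 498
leftface [  0.1723847  102.54134392] 62 [24.77928435  4.29771757  6.25038412]
near 555
-200 [321.05000618 328.50324873 333.00766101]
-120 [319.75044186 327.77118172 333.41880458]
-40 [318.70922832 328.66102729 332.45902417]
40 [319.04350852 328.42040654 332.86631535]
120 [319.08261664 328.11401067 334.05444346]
200 [318.94148597 328.41365674 334.35653643]
snapper 121 [360.0368004  130.60675166   7.10110412] [512.4146325  275.88003654  22.60545334] ((447.0383605957031, 210.3514862060547), (153.0950469970703, 128.88475036621094), 12.747650146484375)
tray 2291 [ 592.32432767 -404.18038861  161.05149027] [ 718.76077408 -152.89441385  195.8712571 ] ((652.9217529296875, -278.37213134765625), (251.97943115234375, 124.11437225341797), 88.20641326904297)
tub back [1.15462995e-01 5.07275821e+02] 285
tub left [-1.57494079e-01  1.65377199e+02] 50
s
[... 350 characters left out ...]
18009  323.08578935 328.92341428]
-120 [317.44405941 322.99483154 328.87135816]
-40 [317.51050041 323.67781936 408.9362863 ]
40 [317.58395022 324.1455349  418.37723429]
120 [317.31648326 322.81335089 328.75764008]
200 [317.35038912 322.71114089 328.81290639]
snapper 489 [360.14424155 137.04595766   7.01687393] [502.50198113 294.88667006  21.86153911] ((420.8853759765625, 199.96054077148438), (112.3088150024414, 172.81434631347656), 19.353897094726562)
tray 1615 [ 592.10753265 -402.07864928  160.26974638] [ 717.65373096 -149.93144457  196.66839818] ((652.4691162109375, -276.95074462890625), (250.936767578125, 122.81273651123047), 88.0339584350586)
tub left [-6.29476387e-02  1.21729194e+02] 93
```

```bash
cat > plan.py <<'E'
import numpy as np,sys,json
# plan.py x0 y0 z0 yaw0 ; waypoints x,y,z,yaw,n ...
def plan(p0,wps):
    c,s=np.cos(p0[3]),np.sin(p0[3]); rows=[]; p=np.array(p0,float)
    for w in wps:
        n=w[4]; q=np.array(w[:4],float)
        for k in range(1,n+1):
            a=p+(q-p)*k/n; d=a-np.array(p0)
            rows.append({"linear":[round(float(v),1) for v in (c*d[0]+s*d[1], s*d[0]-c*d[1], -d[2])],"turn":round(float(-d[3]),3)})
        p=q
    print(len(rows)); print(json.dumps(rows).replace('"linear": ','"linear":').replace('"turn": ','"turn":'))
if __name__=='__main__':
    a=[list(map(float,s.split(','))) for s in sys.argv[1:]]
    plan(a[0],[w[:4]+[int(w[4])] for w in a[1:]])
E
python3 plan.py 149.68,-606.82,292.26,.2418 400,-310,250,.75,9 438,51,200,1.44,9
python3 - <<'E'
from h import *
W,im=cloud('a','side')
for u,v in [(307,357),(320,368),(333,378),(312,355),(329,380)]: print(W[v,u])
x,y,z=[W[...,i] for i in range(3)]
m=(z>12)&(z<30)&(x>345)&(x<520)&(y>190)&(y<320); q=W[m]; print(len(q),q.min(0),q.max(0),cv2.minAreaRect(q[:,:2].astype(np.float32)))
E
```

```text
18
[{"linear":[34.9, -25.4, 4.7], "turn":-0.056}, {"linear":[69.8, -50.7, 9.4], "turn":-0.113}, {"linear":[104.7, -76.1, 14.1], "turn":-0.169}, {"linear":[139.6, -101.4, 18.8], "turn":-0.226}, {"linear":[174.5, -126.8, 23.5], "turn":-0.282}, {"linear":[209.4, -152.2, 28.2], "turn":-0.339}, {"linear":[244.3, -177.5, 32.9], "turn":-0.395}, {"linear":[279.2, -202.9, 37.6], "turn":-0.452}, {"linear":[314.1, -228.2, 42.3], "turn":-0.508}, {"linear":[327.8, -266.2, 47.8], "turn":-0.585}, {"linear":[341.5, -304.1, 53.4], "turn":-0.662}, {"linear":[355.2, -342.0, 58.9], "turn":-0.738}, {"linear":[368.9, -380.0, 64.5], "turn":-0.815}, {"linear":[382.6, -417.9, 70.0], "turn":-0.892}, {"linear":[396.3, -455.8, 75.6], "turn":-0.968}, {"linear":[410.0, -493.8, 81.1], "turn":-1.045}, {"linear":[423.7, -531.7, 86.7], "turn":-1.122}, {"linear":[437.4, -569.6, 92.3], "turn":-1.198}]
[410.27371427 234.51895962  15.98515843]
[382.35819161 246.54088547  18.30354407]
[357.59203075 253.2447047   15.05044975]
[403.79268002 228.67047163  17.16075715]
[362.26925927 258.62187085  14.72530119]
462 [354.60635153 220.37537011  12.17255845] [422.38277455 259.12162601  21.86153911] ((387.6724853515625, 240.8956298828125), (21.42903709411621, 68.02954864501953), 67.56005859375)
```

Emit:
play_rows --hand 0 --targets '[{"linear": [35,-25,5],"turn": -0.056},{"linear": [70,-51,9],"turn": -0.113},{"linear": [105,-76,14],"turn": -0.169},{"linear": [140,-101,19],"turn": -0.226},{"linear": [175,-127,24],"turn": -0.282},{"linear": [209,-152,28],"turn": -0.339},{"linear": [244,-178,33],"turn": -0.395},{"linear": [279,-203,38],"turn": -0.452},{"linear": [314,-228,42],"turn": -0.508},{"linear": [328,-266,48],"turn": -0.585},{"linear": [342,-304,53],"turn": -0.662},{"linear": [355,-342,59],"turn": -0.738},{"linear": [369,-380,65],"turn": -0.815},{"linear": [383,-418,70],"turn": -0.892},{"linear": [396,-456,76],"turn": -0.968},{"linear": [410,-494,81],"turn": -1.045},{"linear": [424,-532,87],"turn": -1.122},{"linear": [437,-570,92],"turn": -1.198},{"linear": [437,-570,92],"turn": -1.198}]'

```text
t: 2.52
eef_pos: [437.3, 53.1, 199.9]
tcp_rot: [-3.141, 0.0, 1.444]
ft_force: [0.3, -0.6, 0.8]
opening: 0.003
```

Emit:
play_rows --targets '[{"linear": [0,0,12],"turn": 0},{"linear": [0,0,24],"turn": 0},{"linear": [0,0,33],"turn": 0},{"linear": [0,0,39],"turn": 0},{"linear": [0,0,45],"turn": 0},{"linear": [0,0,50],"turn": 0},{"linear": [0,0,54],"turn": 0},{"linear": [0,0,57],"turn": 0},{"linear": [0,0,59],"turn": 0},{"linear": [0,0,59],"turn": 0}]'

```text
t: 3.78
eef_pos: [437.6, 51.2, 141.1]
tcp_rot: [3.141, 0.0, 1.44]
ft_force: [1.0, 0.5, 0.5]
opening: 0.002
```

Emit:
play_rows --targets '[{"linear": [0,0,1],"turn": 0},{"linear": [0,0,2],"turn": 0},{"linear": [0,0,2],"turn": 0}]'

```text
t: 4.15
eef_pos: [437.6, 51.2, 140.2]
tcp_rot: [3.14, -0.0, 1.44]
ft_force: [-4.1, -0.2, 18.3]
opening: 0.006
```

Emit:
play_rows --hand 40 --targets '[{"linear": [0,0,-15],"turn": 0},{"linear": [0,30,-45],"turn": 0},{"linear": [-40,30,-60],"turn": 0},{"linear": [-80,30,-60],"turn": 0},{"linear": [-110,30,-60],"turn": 0},{"linear": [-110,30,-60],"turn": 0}]'

```text
t: 4.9
eef_pos: [452.8, -63.1, 199.3]
tcp_rot: [3.141, 0.0, 1.437]
ft_force: [0.2, 0.1, 0.7]
opening: 0.418
```

```bash
cat > tub.py <<'E'
from h import *
import sys
C=np.array([631.3,211.2]);cy=.1695
tag=sys.argv[1]; cams=sys.argv[2].split(',')
snap(cams,tag)
st=env.state(); print('t',round(st['t'],2),st['eef_pos'].round(1),st['tcp_rot'].round(3),st['ft_force'].round(1))
for n in cams:
    W,im=cloud(tag,n); hsv=cv2.cvtColor(im,cv2.COLOR_RGB2HSV); H,S,V=[hsv[...,i].astype(int) for i in range(3)]
    x,y,z=[W[...,i] for i in range(3)]
    m=(x>350)&(x<700)&(abs(y)<300)&(S>150)&(H<14)&(V>100)&(z>50)&(z<110); q=W[m]
    A=np.c_[q[:,:2],np.ones(len(q))]; c=np.linalg.lstsq(A,q[:,2],rcond=None)[0]
    (a,b),(w,h),ang=cv2.minAreaRect(q[:,:2].astype(np.float32))
    yaw=np.deg2rad(ang); yaw=(yaw+np.pi/4)%(np.pi/2)-np.pi/4
    R=np.array([[np.cos(cy),np.sin(cy)],[-np.sin(cy),np.cos(cy)]])
    print(n,len(q),'ctr',round(a,1),round(b,1),'size',round(w,1),round(h,1),'yaw',round(yaw,3),'tilt',np.hypot(c[0],c[1]).round(3),'zmed',np.median(q[:,2]).round(1),'corner',(R@(np.array([a,b])-C)).round(1),'dyaw',round(yaw-cy,3))
E
python3 tub.py b scene,side
```

```text
t 5.0 [452.9 -61.6 199.2] [3.141 0.    1.439] [0.4 0.2 0. ]
scene 619 ctr 464.2 46.5 size 89.1 102.9 yaw -0.159 tilt 0.002 zmed 63.0 corner [-192.5 -134.1] dyaw -0.329
side 1360 ctr 461.4 48.8 size 89.4 97.4 yaw -0.132 tilt 0.002 zmed 63.0 corner [-194.9 -131.4] dyaw -0.301
```

```bash
cat > p2.py <<'E'
from plan import plan
import numpy as np
def tool(tub,off,z,dy):
    x,y,a=tub; c,s=np.cos(a),np.sin(a)
    return [x+c*off[0]-s*off[1], y+s*off[0]+c*off[1], z, a+dy]
E
python3 - <<'E'
from p2 import *
p0=[452.9,-61.6,199.2,1.439]
t0=(464,48,-.135); d=np.pi/2
a=tool(t0,(5,-75),92,d); print(a)
plan(p0,[a[:2]+[120,a[3],3], a+[3]])
b=tool(t0,(5,-57),92,d)
# arc
w=[b+[3]]
for k in range(1,17):
    th=.305*k/16; r=236
    cor=np.array([464,48])-r*np.array([np.cos(-.135),np.sin(-.135)])
    y=-.135+th; c=cor+r*np.array([np.cos(y),np.sin(y)])
    w.append(tool((c[0],c[1],y),(5,-55),92,d)+[1])
print(c,y)
plan(a,w)
E
```

```text
[np.float64(458.8602333304716), np.float64(-26.990551395377828), 92, 1.4357963267948965]
6
[{"linear":[11.7, 0.5, 26.4], "turn":0.001}, {"linear":[23.4, 0.9, 52.8], "turn":0.002}, {"linear":[35.1, 1.4, 79.2], "turn":0.003}, {"linear":[35.1, 1.4, 88.5], "turn":0.003}, {"linear":[35.1, 1.4, 97.9], "turn":0.003}, {"linear":[35.1, 1.4, 107.2], "turn":0.003}]
[462.74529083 119.69034778] 0.16999999999999998
19
[{"linear":[6.0, -0.0, -0.0], "turn":-0.0}, {"linear":[12.0, 0.0, -0.0], "turn":-0.0}, {"linear":[18.0, -0.0, -0.0], "turn":-0.0}, {"linear":[24.6, 1.0, -0.0], "turn":-0.019}, {"linear":[29.2, 1.9, -0.0], "turn":-0.038}, {"linear":[33.9, 2.7, -0.0], "turn":-0.057}, {"linear":[38.5, 3.5, -0.0], "turn":-0.076}, {"linear":[43.2, 4.1, -0.0], "turn":-0.095}, {"linear":[47.9, 4.7, -0.0], "turn":-0.114}, {"linear":[52.6, 5.2, -0.0], "turn":-0.133}, {"linear":[57.2, 5.6, -0.0], "turn":-0.153}, {"linear":[62.0, 5.9, -0.0], "turn":-0.172}, {"linear":[66.7, 6.1, -0.0], "turn":-0.191}, {"linear":[71.4, 6.2, -0.0], "turn":-0.21}, {"linear":[76.1, 6.2, -0.0], "turn":-0.229}, {"linear":[80.8, 6.1, -0.0], "turn":-0.248}, {"linear":[85.5, 6.0, -0.0], "turn":-0.267}, {"linear":[90.2, 5.7, -0.0], "turn":-0.286}, {"linear":[94.9, 5.4, -0.0], "turn":-0.305}]
```

Emit:
play_rows --targets '[{"linear": [12,0,26],"turn": 0},{"linear": [23,1,53],"turn": 0},{"linear": [35,1,79],"turn": 0},{"linear": [35,1,95],"turn": 0},{"linear": [35,1,107],"turn": 0},{"linear": [35,1,107],"turn": 0}]'

```text
t: 5.75
eef_pos: [458.3, -26.7, 91.7]
tcp_rot: [-3.14, -0.0, 1.44]
ft_force: [0.6, -0.4, 0.6]
opening: 0.418
```

Emit:
play_rows --targets '[{"linear": [6,0,0],"turn": 0},{"linear": [12,0,0],"turn": 0},{"linear": [18,0,0],"turn": 0},{"linear": [24.5,1,0],"turn": -0.019},{"linear": [29,2,0],"turn": -0.038},{"linear": [34,2.5,0],"turn": -0.057},{"linear": [38.5,3.5,0],"turn": -0.076},{"linear": [43,4,0],"turn": -0.095},{"linear": [48,4.5,0],"turn": -0.114},{"linear": [52.5,5,0],"turn": -0.133},{"linear": [57,5.5,0],"turn": -0.153},{"linear": [62,6,0],"turn": -0.172}]'

```text
t: 7.25
eef_pos: [472.5, 33.8, 92.2]
tcp_rot: [-3.142, 0.0, 1.613]
ft_force: [-0.7, -1.3, 0.9]
opening: 0.421
```

```bash
python3 tub.py c scene,side
```

```text
t 7.35 [472.5  34.   92.1] [-3.141 -0.     1.613] [ 0.7  0.1 -0.2]
scene 453 ctr 481.6 101.1 size 140.9 68.3 yaw 0.05 tilt 0.036 zmed 63.0 corner [-166.1  -83.3] dyaw -0.119
side 1545 ctr 463.4 84.8 size 98.0 100.8 yaw 0.057 tilt 0.001 zmed 63.1 corner [-186.8  -96.3] dyaw -0.113
```

```bash
python3 - <<'E'
from p2 import *
d=np.pi/2
w=[]
for k in range(10,18):
    th=.305*k/16; r=236
    cor=np.array([464,48])-r*np.array([np.cos(-.135),np.sin(-.135)])
    y=-.135+th; c=cor+r*np.array([np.cos(y),np.sin(y)])
    w.append(tool((c[0],c[1],min(y,.17)),(5,-55),92,d)+[1])
p0=tool((cor[0]+r*np.cos(.0366),cor[1]+r*np.sin(.0366),.0366),(5,-55),92,d); print(p0)
plan(p0,w)
E
```

```text
[np.float64(472.99843748162004), np.float64(33.61877803044175), 92, 1.6073963267948965]
8
[{"linear":[4.6, 1.0, -0.0], "turn":-0.019}, {"linear":[9.2, 1.9, -0.0], "turn":-0.038}, {"linear":[13.9, 2.7, -0.0], "turn":-0.057}, {"linear":[18.5, 3.5, -0.0], "turn":-0.076}, {"linear":[23.2, 4.1, -0.0], "turn":-0.095}, {"linear":[27.9, 4.7, -0.0], "turn":-0.114}, {"linear":[32.5, 5.2, -0.0], "turn":-0.133}, {"linear":[37.0, 4.5, -0.0], "turn":-0.133}]
```

Emit:
play_rows --targets '[{"linear": [4.5,1,0],"turn": -0.019},{"linear": [9,2,0],"turn": -0.038},{"linear": [14,2.5,0],"turn": -0.057},{"linear": [18.5,3.5,0],"turn": -0.076},{"linear": [23,4,0],"turn": -0.095},{"linear": [28,4.5,0],"turn": -0.114},{"linear": [32.5,5,0],"turn": -0.133},{"linear": [32.5,5,0],"turn": -0.133},{"linear": [20,5,0],"turn": -0.133},{"linear": [0,5,0],"turn": -0.133},{"linear": [-15,5,-30],"turn": -0.133},{"linear": [-20,5,-70],"turn": -0.133},{"linear": [-20,5,-70],"turn": -0.133}]'

```text
t: 8.98
eef_pos: [479.0, 12.5, 164.3]
tcp_rot: [3.137, 0.001, 1.743]
ft_force: [0.9, -0.7, -0.1]
opening: 0.423
```

```bash
python3 tub.py d scene,side
```

```text
t 9.07 [478.1  13.1 162.2] [3.141 0.    1.744] [0.2 0.5 0.3]
scene 640 ctr 462.0 122.5 size 104.3 90.0 yaw 0.214 tilt 0.005 zmed 62.9 corner [-181.9  -58.9] dyaw 0.044
side 1665 ctr 459.8 121.3 size 98.6 89.9 yaw 0.177 tilt 0.005 zmed 63.0 corner [-184.2  -59.6] dyaw 0.008
```

```bash
python3 - <<'E'
from p2 import *
p0=[478.5,12.8,162.2,1.742]
a=tool((462.5,122,.172),(-76,0),92,0); print(a)
plan(p0,[[440,40,175,1.1,4],[a[0],a[1],172,.172,6],[a[0],a[1],92,.172,5]])
E
```

```text
[np.float64(387.6214232236224), np.float64(108.9923584019191), 92, 0.172]
15
[{"linear":[8.3, -8.3, -3.2], "turn":0.16}, {"linear":[16.7, -16.7, -6.4], "turn":0.321}, {"linear":[25.0, -25.0, -9.6], "turn":0.482}, {"linear":[33.4, -33.3, -12.8], "turn":0.642}, {"linear":[46.2, -39.9, -12.3], "turn":0.797}, {"linear":[59.0, -46.6, -11.8], "turn":0.951}, {"linear":[71.8, -53.2, -11.3], "turn":1.106}, {"linear":[84.6, -59.9, -10.8], "turn":1.261}, {"linear":[97.5, -66.5, -10.3], "turn":1.415}, {"linear":[110.3, -73.2, -9.8], "turn":1.57}, {"linear":[110.3, -73.2, 6.2], "turn":1.57}, {"linear":[110.3, -73.2, 22.2], "turn":1.57}, {"linear":[110.3, -73.2, 38.2], "turn":1.57}, {"linear":[110.3, -73.2, 54.2], "turn":1.57}, {"linear":[110.3, -73.2, 70.2], "turn":1.57}]
```

Emit:
play_rows --targets '[{"linear": [8,-8,-3],"turn": 0.16},{"linear": [17,-17,-6],"turn": 0.32},{"linear": [25,-25,-10],"turn": 0.48},{"linear": [33,-33,-13],"turn": 0.64},{"linear": [46,-40,-12],"turn": 0.797},{"linear": [59,-47,-12],"turn": 0.951},{"linear": [72,-53,-11],"turn": 1.106},{"linear": [85,-60,-11],"turn": 1.26},{"linear": [97.5,-66.5,-10],"turn": 1.415},{"linear": [110,-73,-10],"turn": 1.57},{"linear": [110,-73,-10],"turn": 1.57}]'

```text
t: 10.45
eef_pos: [386.7, 109.7, 171.4]
tcp_rot: [-3.142, 0.002, 0.177]
ft_force: [0.1, -0.6, -0.2]
opening: 0.421
```

Emit:
play_rows --targets '[{"linear": [0,0,16],"turn": 0},{"linear": [0,0,32],"turn": 0},{"linear": [0,0,50],"turn": 0},{"linear": [0,0,66],"turn": 0},{"linear": [0,0,79],"turn": 0},{"linear": [6,0,79],"turn": 0},{"linear": [12,0,79],"turn": 0},{"linear": [18,0,79],"turn": 0},{"linear": [24,0,79],"turn": 0},{"linear": [30,0,79],"turn": 0},{"linear": [36,0,79],"turn": 0},{"linear": [42,0,79],"turn": 0},{"linear": [48,0,79],"turn": 0},{"linear": [54,0,79],"turn": 0},{"linear": [60,0,79],"turn": 0}]'

```text
t: 12.32
eef_pos: [446.8, 119.9, 93.2]
tcp_rot: [3.142, 0.0, 0.175]
ft_force: [-2.9, -0.1, 0.8]
opening: 0.42
```

```bash
python3 tub.py e scene,side
```

```text
t 12.43 [447.4 120.   93.2] [ 3.141e+00 -1.000e-03  1.750e-01] [ 0.2  0.1 -0.2]
scene 700 ctr 507.0 130.3 size 103.0 89.5 yaw 0.208 tilt 0.005 zmed 62.9 corner [-136.2  -58.8] dyaw 0.038
side 826 ctr 526.1 134.0 size 60.6 90.1 yaw 0.194 tilt 0.007 zmed 63.2 corner [-116.7  -58.3] dyaw 0.025
```

Emit:
play_rows --targets '[{"linear": [6,0,0],"turn": 0},{"linear": [12,0,0],"turn": 0},{"linear": [18,0,0],"turn": 0},{"linear": [24,0,0],"turn": 0},{"linear": [30,0,0],"turn": 0.002},{"linear": [36,0,0],"turn": 0.002},{"linear": [42,0,0],"turn": 0.003},{"linear": [48,0,0],"turn": 0.003},{"linear": [54,0,0],"turn": 0.004},{"linear": [60,0,0],"turn": 0.004},{"linear": [66,0,0],"turn": 0.005},{"linear": [71,0,0],"turn": 0.005},{"linear": [75,0,0],"turn": 0.005},{"linear": [79,0,0],"turn": 0.005},{"linear": [82,0,0],"turn": 0.005},{"linear": [82,0,0],"turn": 0.005}]'

```text
t: 14.42
eef_pos: [527.5, 134.1, 93.3]
tcp_rot: [3.141, -0.001, 0.17]
ft_force: [-0.2, -0.3, -0.6]
opening: 0.421
```

```bash
python3 tub.py f scene,side
```

```text
t 14.53 [527.3 134.1  93.3] [ 3.141 -0.     0.17 ] [-0.1  0.6 -0.8]
scene 844 ctr 589.8 144.3 size 100.5 89.5 yaw 0.175 tilt 0.004 zmed 62.9 corner [-52.2 -59. ] dyaw 0.005
side 616 ctr 602.8 171.1 size 59.5 137.0 yaw 0.441 tilt 0.065 zmed 63.7 corner [-34.8 -34.7] dyaw 0.272
```

View pics/f_scene.png

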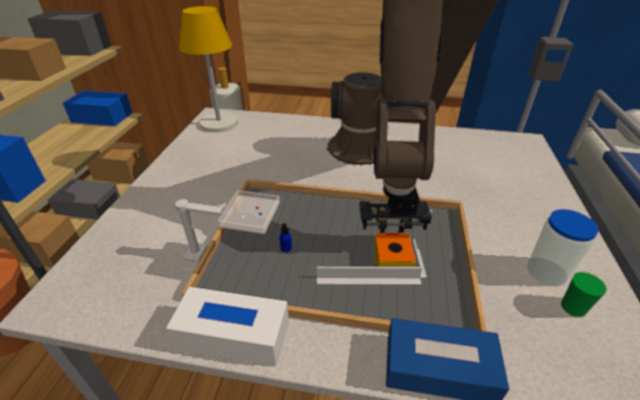

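The tub is at about (396,250), almost against the back stop, with a gap on the left side. I'll push until contact force shows.

Emit:
play_rows --targets '[{"linear": [2,0,0],"turn": 0},{"linear": [4,0,0],"turn": 0},{"linear": [5,0,0],"turn": 0},{"linear": [6,0,0],"turn": 0},{"linear": [6,0,0],"turn": 0}]'

```text
t: 15.15
eef_pos: [531.0, 134.8, 93.1]
tcp_rot: [-3.142, 0.006, 0.17]
ft_force: [-13.3, -3.3, 8.8]
opening: 0.421
```

```bash
python3 - <<'E'
from p2 import *
p0=[533.2,135.1,93.2,.170]
C=(631.3,211.2,.1695)
b=tool(C,(-140,-60),93,0); 
a=tool(C,(-50,-136),93,np.pi/2); m=tool(C,(-120,-120),175,.8);print(a)
plan(p0,[b+[3],b[:2]+[175,.17,4],m+[4],a[:2]+[175,a[3],6]])
plan(a[:2]+[175,a[3]],[a+[5],tool(C,(-50,-116),93,np.pi/2)+[3],tool(C,(-50,-104),93,np.pi/2)+[4]])
E
```

```text
[np.float64(604.9583150915304), np.float64(68.71450727816918), 93, 1.7402963267948965]
17
[{"linear":[-10.2, 0.5, 0.1], "turn":0.0}, {"linear":[-20.3, 1.0, 0.1], "turn":0.0}, {"linear":[-30.5, 1.5, 0.2], "turn":0.001}, {"linear":[-30.5, 1.5, -20.3], "turn":0.0}, {"linear":[-30.5, 1.5, -40.8], "turn":0.0}, {"linear":[-30.5, 1.5, -61.3], "turn":0.0}, {"linear":[-30.5, 1.5, -81.8], "turn":-0.0}, {"linear":[-25.5, 16.5, -81.8], "turn":-0.2}, {"linear":[-20.5, 31.5, -81.8], "turn":-0.4}, {"linear":[-15.5, 46.5, -81.8], "turn":-0.6}, {"linear":[-10.5, 61.5, -81.8], "turn":-0.799}, {"linear":[1.2, 64.2, -81.8], "turn":-0.928}, {"linear":[12.8, 66.9, -81.8], "turn":-1.056}, {"linear":[24.5, 69.6, -81.8], "turn":-1.185}, {"linear":[36.2, 72.2, -81.8], "turn":-1.313}, {"linear":[47.8, 74.9, -81.8], "turn":-1.442}, {"linear":[59.5, 77.6, -81.8], "turn":-1.57}]
12
[{"linear":[0.0, 0.0, 16.4], "turn":-0.0}, {"linear":[0.0, 0.0, 32.8], "turn":-0.0}, {"linear":[0.0, 0.0, 49.2], "turn":-0.0}, {"linear":[0.0, 0.0, 65.6], "turn":-0.0}, {"linear":[0.0, 0.0, 82.0], "turn":-0.0}, {"linear":[6.7, 0.0, 82.0], "turn":-0.0}, {"linear":[13.3, -0.0, 82.0], "turn":-0.0}, {"linear":[20.0, 0.0, 82.0], "turn":-0.0}, {"linear":[23.0, 0.0, 82.0], "turn":-0.0}, {"linear":[26.0, -0.0, 82.0], "turn":-0.0}, {"linear":[29.0, 0.0, 82.0], "turn":-0.0}, {"linear":[32.0, 0.0, 82.0], "turn":-0.0}]
```

Emit:
play_rows --targets '[{"linear": [-10,0.5,0],"turn": 0},{"linear": [-20,1,0],"turn": 0},{"linear": [-30,1.5,0],"turn": 0},{"linear": [-30,1.5,-20],"turn": 0},{"linear": [-30,1.5,-41],"turn": 0},{"linear": [-30,1.5,-61],"turn": 0},{"linear": [-30,1.5,-82],"turn": 0},{"linear": [-26,16,-82],"turn": -0.17},{"linear": [-21,31,-82],"turn": -0.34},{"linear": [-16,46,-82],"turn": -0.51},{"linear": [-10,61,-82],"turn": -0.68},{"linear": [1,64,-82],"turn": -0.84},{"linear": [13,67,-82],"turn": -1.0},{"linear": [24,70,-82],"turn": -1.16},{"linear": [36,72,-82],"turn": -1.3},{"linear": [48,75,-82],"turn": -1.44},{"linear": [59,78,-82],"turn": -1.57},{"linear": [59,78,-82],"turn": -1.57}]'

```text
t: 17.4
eef_pos: [604.5, 68.1, 175.0]
tcp_rot: [3.141, 0.0, 1.739]
ft_force: [-1.0, 0.2, 1.2]
opening: 0.418
```

```bash
python3 tub.py g scene,side
```

```text
t 17.5 [603.8  68.2 175. ] [-3.141 -0.     1.737] [-0.5  0.1  0.1]
scene 808 ctr 592.8 145.2 size 101.4 88.6 yaw 0.179 tilt 0.001 zmed 62.9 corner [-49.1 -58.5] dyaw 0.01
side 1498 ctr 590.0 144.9 size 97.5 89.1 yaw 0.169 tilt 0.017 zmed 63.5 corner [-51.9 -58.4] dyaw -0.001
```

Emit:
play_rows --targets '[{"linear": [0,0,16],"turn": 0},{"linear": [0,0,33],"turn": 0},{"linear": [0,0,50],"turn": 0},{"linear": [0,0,66],"turn": 0},{"linear": [0,0,82],"turn": 0},{"linear": [7,0,82],"turn": 0},{"linear": [14,0,82],"turn": 0},{"linear": [20,0,82],"turn": 0},{"linear": [23,0,82],"turn": 0},{"linear": [26,0,82],"turn": 0},{"linear": [29,0,82],"turn": 0},{"linear": [32,0,82],"turn": 0},{"linear": [34,0,82],"turn": 0},{"linear": [34,0,82],"turn": 0}]'

```text
t: 19.25
eef_pos: [598.5, 102.0, 93.1]
tcp_rot: [-3.141, -0.0, 1.74]
ft_force: [0.4, -0.2, -0.2]
opening: 0.422
```

Emit:
play_rows --targets '[{"linear": [1.5,0,0],"turn": 0},{"linear": [3,0,0],"turn": 0},{"linear": [3,0,0],"turn": 0}]'

```text
t: 19.62
eef_pos: [598.3, 102.7, 93.2]
tcp_rot: [-3.141, 0.002, 1.739]
ft_force: [0.9, -18.2, 2.2]
opening: 0.423
```

Left stop contact, at 18 N. I'll back off and check.

Emit:
play_rows --targets '[{"linear": [-8,0,0],"turn": 0},{"linear": [-25,0,0],"turn": 0},{"linear": [-35,0,-20],"turn": 0},{"linear": [-45,0,-60],"turn": 0},{"linear": [-60,0,-90],"turn": 0},{"linear": [-60,0,-90],"turn": 0}]'

```text
t: 20.38
eef_pos: [609.1, 44.3, 185.2]
tcp_rot: [3.138, 0.001, 1.739]
ft_force: [0.2, 1.2, -0.1]
opening: 0.423
```

```bash
python3 tub.py k scene,side
python3 - <<'E'
import cv2,numpy as np
a=cv2.imread('pics/k_scene.png')[200:310,280:470]; b=cv2.imread('pics/k_side.png')[190:340,160:350]
a=cv2.resize(a,(760,440//2*1),interpolation=2) if 0 else cv2.resize(a,None,fx=2,fy=2,interpolation=2)
b=cv2.resize(b,None,fx=2,fy=2,interpolation=2)
cv2.imwrite('pics/k_both.png',np.vstack([a,b]))
E
```

```text
t 20.48 [608.   45.2 182.7] [-3.141 -0.     1.739] [ 0.6  0.5 -0.4]
scene 851 ctr 590.6 159.3 size 100.6 88.9 yaw 0.172 tilt 0.004 zmed 62.9 corner [-48.9 -44.3] dyaw 0.003
side 1573 ctr 587.0 158.4 size 97.7 89.6 yaw 0.183 tilt 0.018 zmed 63.6 corner [-52.5 -44.5] dyaw 0.014
```

View pics/k_both.png

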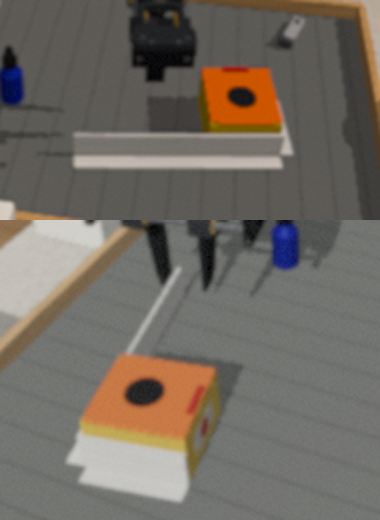

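```bash
python3 - <<'E'
from h import *
for n in ['scene','side']:
    W,im=cloud('k',n); hsv=cv2.cvtColor(im,cv2.COLOR_RGB2HSV); H,S,V=[hsv[...,i].astype(int) for i in range(3)]
    x,y,z=[W[...,i] for i in range(3)]
    m=((x>500)&(x<700)&(y>50)&(y<300)&(S>150)&(H<14)&(V>100)&(z>50)&(z<110)).astype(np.uint8)
    m=cv2.erode(m,np.ones((5,5)))>0; q=W[m]-[589.6,158.4,0]
    c,s=np.cos(.17),np.sin(.17); u=c*q[:,0]+s*q[:,1]; v=-s*q[:,0]+c*q[:,1]
    k=np.linalg.lstsq(np.c_[u,v,np.ones(len(u))],q[:,2],rcond=None)[0]; print(n,len(u),k.round(4))
    # bottle, tray, snapper shift vs start
    W0,_=cloud('a',n)
    for nm,b in dict(bottle=(560,620,-170,-120,12,100),tray=(580,725,-280,-140,165,200),snap=(345,440,200,270,10,28)).items():
        r=[]
        for w in (W0,W):
            g=w[(w[...,0]>b[0])&(w[...,0]<b[1])&(w[...,1]>b[2])&(w[...,1]<b[3])&(w[...,2]>b[4])&(w[...,2]<b[5])]; r.append((len(g),np.median(g,0).round(1)))
        print(nm,r)
E
```

```text
scene 415 [ 1.00000e-03 -1.50000e-03  6.28571e+01]
bottle [(248, array([ 598.3, -144.8,   52.2])), (244, array([ 598.2, -144.9,   51.9]))]
tray [(1872, array([ 655.2, -210.3,  179.5])), (1869, array([ 655.6, -210.4,  179.4]))]
snap [(100, array([393.8, 238.1,  16.7])), (103, array([397.4, 237.6,  16.8]))]
side 952 [-3.00000e-04  2.26000e-02  6.35178e+01]
bottle [(346, array([ 583.9, -138.2,   50. ])), (343, array([ 584. , -138.3,   51.1]))]
tray [(1426, array([ 656.3, -212.2,  181.7])), (1183, array([ 644.8, -224.1,  180.8]))]
snap [(482, array([386.8, 241.8,  17.5])), (482, array([387. , 241.9,  17.5]))]
```

Emit:
play_rows --targets '[{"linear": [-10,0,-20],"turn": 0},{"linear": [-15,-30,-40],"turn": 0},{"linear": [-20,-65,-60],"turn": 0},{"linear": [-20,-110,-80],"turn": 0},{"linear": [-20,-150,-90],"turn": 0},{"linear": [-20,-150,-90],"turn": 0}]'

```text
t: 21.22
eef_pos: [461.9, 0.7, 273.1]
tcp_rot: [-3.14, -0.0, 1.74]
ft_force: [0.7, -0.6, 1.0]
opening: 0.42
```

```bash
python3 tub.py l scene,side; python3 - <<'E'
from h import *
for n in ['scene','side']:
    W,im=cloud('l',n); hsv=cv2.cvtColor(im,cv2.COLOR_RGB2HSV); H,S,V=[hsv[...,i].astype(int) for i in range(3)]
    x,y,z=[W[...,i] for i in range(3)]
    m=((x>500)&(x<700)&(y>50)&(y<300)&(S>150)&(H<14)&(V>100)&(z>50)&(z<110)).astype(np.uint8)
    m=cv2.erode(m,np.ones((5,5)))>0; q=W[m]-[589.6,158.4,0]
    c,s=np.cos(.17),np.sin(.17); u=c*q[:,0]+s*q[:,1]; v=-s*q[:,0]+c*q[:,1]
    k=np.linalg.lstsq(np.c_[u,v,np.ones(len(u))],q[:,2],rcond=None)[0]; print(n,len(u),k.round(4))
    for lo in range(-40,40,10):
        g=q[(v>lo)&(v<lo+10)][:,2]
        if len(g)>5: print(lo,np.percentile(g,[10,50,90]).round(1),len(g))
E
```

```text
t 21.32 [464.1   0.7 272.7] [-3.141 -0.     1.74 ] [0.2 0.3 0.3]
scene 851 ctr 589.8 158.7 size 101.8 88.7 yaw 0.183 tilt 0.005 zmed 62.9 corner [-49.8 -44.8] dyaw 0.014
side 1595 ctr 587.3 159.0 size 97.6 90.3 yaw 0.175 tilt 0.017 zmed 63.7 corner [-52.2 -44. ] dyaw 0.006
scene 415 [-2.3000e-03 -1.5000e-03  6.2871e+01]
-40 [61.7 63.  64. ] 31
-30 [61.2 62.7 64.7] 70
-20 [61.4 62.6 64. ] 49
-10 [61.7 63.  64.5] 43
0 [61.7 62.8 64.2] 42
10 [62.2 63.5 64.7] 42
20 [61.3 62.9 64.7] 68
30 [61.  62.5 64. ] 70
side 961 [1.00000e-04 2.05000e-02 6.35829e+01]
-40 [61.8 63.  64.1] 116
-30 [61.8 62.8 64.1] 129
-20 [61.9 63.  64.6] 96
-10 [62.3 63.6 65.6] 82
0 [61.9 63.4 65.5] 95
10 [62.7 64.3 65.4] 100
20 [63.  64.1 65.1] 169
30 [63.1 64.2 65.3] 172
```

```bash
python3 -c "
from cell import env
print(env.job_done())"
```

```text
the job is handed in; nothing more can be done
None
```

I parked the tub in its corner with the lid shut and handed the job in at about t = 21 s. No verdict was reported, so everything below is from my own checks.

**What I did:** I pressed the lid shut with closed fingertips (18 N). I then pushed the tub's right face along an arc to square it, pushed the front face to the back stop (13 N at contact), and pushed the right face to the left stop (18 N). The hand then backed off and lifted clear, to TCP z of about 273 mm.

**Last checks:**

| Check | Scene camera | Side camera | Target |
|---|---|---|---|
| Tub position in corner frame (mm) | (-49.8, -44.8) | (-52.2, -44.0) | (-50, -45) |
| Yaw error (rad) | 0.014 | 0.006 | below 0.06 |
| Lid slope along the hinge direction (rad) | -0.002 | 0.000 | below 0.06 |

- **Bottle:** it showed no shift in either camera.
- **Snapper:** it had not moved in the side camera. The scene camera read 3.6 mm different on few points, which I take as noise.
- **Tray:** it had not moved in the scene camera. The side camera's tray reading differed by about 17 mm. I put that down to the hand blocking part of the view, but I did not recheck it afterwards.
- **Disagreement on tilt:** the side camera saw a sideways tilt of about 0.02 rad on the lid, while the scene camera saw about 0. It amounts to about 1.3 mm of height, within the 2 mm calibration error and under the 0.05 rad limit, so I left it.

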